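Snap the axle clip onto the tray spinner

ROBOT

A 7-joint arm with a two-finger parallel gripper is mounted at the origin on the work surface. World frame = base frame: x ahead of the robot, y to its left, z up, the work surface at z = 0. Lengths are in m, angles in rad, forces in N, time in s.
With the tool pointing down it reaches from about 0.35 to 0.9 m from the base axis. Payload 8.1 kg.
Tool frame: the origin (TCP) lies between the finger pads; the fingertips stand 8 mm ahead of it and the grasp point (between the pads) lies 11 mm behind it (arm.tcp_to_tips is the distance from the TCP to the fingertips, in m); z points along the fingers, x is the direction in which the jaws open and shut, and the axes are right-handed (so a half turn about z gives the same grasp; the last joint's range is limited). The gripper opens to 92 mm and grips with 3 to 60 N. Pads are 19 mm wide; open, the fingers measure 130 mm over their backs; the gripper's body (75 mm by 190 mm) begins 47 mm behind the grasp point.
Start: joints at [1.13, 0.434, 0.025, 1.573, -0.012, 1.134, -0.075], TCP at [0.207, -0.59, 0.235] pointing down, gripper open.
Joint ranges: [-2.62, 2.62], [-0.44, 2.09], [-1.27, 1.32], [0.08, 2.57], [-1.32, 4.46], [0.12, 2], [-2.74, 2.74]. Speed limits (rad/s): [2.22, 2.22, 3.01, 3.01, 3.14, 3.14, 3.14].

INTERFACE

Orientations are given as a rotation vector (axis times angle).
In Python, from cell import arm, eyes gives the robot as it stands.
- The arm moves only by the tool play_rows, never from a script. Its argument "rows" is a list of rows, each a list of 3 entries, a list of its own where there are three numbers: the shift along the tool's x, y, z each as a share of 50 cm, from -1 to 1, then the turn, a rotation vector about the tool's x, y, z each as a share of 60 degrees, from -1 to 1, then the opening, from -1 (shut) to 1 (fully open), so that 0 is half open. In form: [[[dx, dy, dz], [ax, ay, az], grip], ...]. A call has 1 to 10 rows; each row is the pose to reach, as a shift and turn from the pose commanded when the call began, along the tool's axes at that moment; what a row does not reach only later rows make up. A row lasts 1/10 s, in which the tool goes at most 50 mm and 8.59 degrees, less where a joint would pass 70% of its speed; a pose out of reach is approached as far as the arm can. A call with a number of a shift or a turn outside -1 to 1 is refused whole. A call with a gripper value outside its range is refused whole. The fingers move at their own pace and stop on an object; "newtons" is the grip in N (left out, the last holds). Time passes only in rows, so rows that repeat a pose let the fingers close. It gives the time, the measured TCP pose, the force and the opening at its end, in the units of the state.
- arm.observe(): the state, without advancing time (a new reading comes with each control period).
- eyes.get_image(name): name is "scene" or "side" or "wrist"; returns (picture, depth): 384x512x3 uint8, red, green, blue; 384x512 float32, m along the optical axis (not along the pixel's ray), 0 where there is no reading.
- eyes.get_calibration(name): a dict with "intrinsics" (3x3 intrinsics, pixels), "R" (3x3) and "t" (3): a world point X has camera coordinates R X + t. Camera axes: x right, y down, z forward; pixel columns grow to the right and rows downward; lengths in m; the calibration is good to about 2 mm. A picture is of the moment at which its call begins: read the wrist's pose just before it. get_calibration takes no time and is no camera call; for the wrist camera it gives the pose at the moment of the call.
- arm.sign_off(): hands the job in, once; it reports no verdict.
The state is a dict: "clock": time; "joints": joint angles; "dq": joint speeds; "joint_efforts": joint torques, N m; "position": TCP position; "ee_rot": TCP orientation; "force": force on the tool from outside, world axes, zero at the start; "ft_torque": the same for the moment, N m; "width": opening from 0.0 (shut) to 1.0 (fully open).
Only numpy, scipy, OpenCV 4.12 (cv2) and the standard library are available. Lean on these libraries where they do the work, as an engineer would, in place of code of your own. Each camera call takes 0.05 s, during which the arm holds its last target.

TASK

Pick up the blue-handled fork tool and with its two tines push the orange clip along the toy's ledge onto the post, until its jaws snap round the post and it is fully home, touching it with nothing but the fork. Feel for the snap and stop as soon as it bottoms: do not lean hard on the clip or the toy. Then lay the fork flat on the cream tray, clear of the toy, and leave the cup, plate, teething ring and snack tub where they are.

Things in the scene. Friction and masses are not known exactly. Their poses are not given: they have to be found in the camera images.
- spinner: Spinner toy on a rubber suction foot stuck to the cream tray. Origin on the axis of its upright steel post at the tray floor (8 mm over the work surface); z up. Yellow wheel, radius 55 mm, 20 to 34 mm over the tray; above it a flat pale ledge; green cap on the post, radius 13 mm, top 63 mm up. The clip must travel along +x; the toy above the foot gives about 2 mm per 5 N that way and springs back.
- groove (a point): Point on the post's axis level with the ledge's top, 45 mm over the tray floor; axes as the spinner's. The groove is the 12 mm high gap between ledge and cap, where the post has a radius of 9 mm.
- ledge_end (a point): Middle of the ledge's free end, on its top, 62 mm behind the post's axis (spinner x = -62 mm). The ledge is 44 mm wide (y), 5 mm thick and runs from here to 26 mm past the axis.
- clip: Loose orange split clip, 40 g, 10 mm thick, flat on the ledge, mouth (+x) towards the post. Starts 30 to 38 mm short of home, up to 2 mm off the ledge's middle line, up to 0.08 rad askew. Origin: centre of its eye, underside; z up. Crossbar x = -19 to -9, y = -18 to +18 mm; tail 10 mm wide to x = -29 mm. Over 20 N from the fork on the way, or over 15 N once home, damages it.
- clip_eye (a point): The clip's origin (centre of its eye, underside). The clip is home when this lies on groove, its crossbar then stopping dead against the post.
- clip_back (a point): Middle of the crossbar's back face at mid thickness: x = -19, z = 5 mm in the clip's frame. The shoulders to push on are this face on both sides of the tail, |y| from 5 to 18 mm.
- clip_mouth (a point): Midway between the two sprung jaw tips: x = +3.5, z = 5 mm in the clip's frame. Tips round, radius 3.5 mm, 15 mm apart. They meet the post about 9.5 mm before home and pass its widest part 3.5 mm before home; getting there takes a push rising to 10 to 16 N, as friction varies. It drops as they snap in (now and then one jaw first), and climbs again when the clip bottoms.
- fork: Loose fork tool, some 80 g, flat on the tray. Origin under the middle of its handle; z up, tines to +x. Blue handle 16 mm wide (y), 26 mm high, x = -45 to +33 mm, to be gripped across its width near the origin. Steel crossbar at x = 62 to 72 mm, 28 mm wide, 9 to 17 mm over the underside.
- fork_tip (a point): Midway between the ends of the two tines: 90 mm ahead of the fork's origin, 13 mm above its underside. Each tine is 7 mm wide (fork y = 7 to 14 mm on either side), 6 mm high; the slot between them, 14 mm wide and 18 mm deep, takes the clip's tail.
- cup: Pink cup standing on the tray, 68 mm across, 70 mm high; origin centre of its underside. Leave alone.
- plate: Round divided steel plate, 164 mm across, 22 mm high; origin centre of its underside. Leave alone.
- teether: Beechwood teething ring lying flat, 72 mm across, 12 mm high; origin at its centre, underside. Leave alone.
- tub: Lidded snack tub, 80 by 100 mm, 55 mm high; origin centre of its underside. Leave alone.
Not all that is in view belongs to the job. There is more than one size of the fork; the one meant has the size given above.

How it is judged:
By the outcome, as a careful person would: the job done as asked, in the order asked, and still so for the second after the job is handed in, with the robot touching nothing.
It also fails if it takes over 72 s, if anything falls off the work surface, if the arm or the gripper's body presses on something with over 40 N, if the wrist force passes 120 N, or if a joint passes its speed limit or range.

## Working session

There is one attempt and no reset: what is moved stays moved. The work goes in short steps, Python scripts to look and compute and a tool call to move; the robot and the scene stay as the last step left them, time stands still between calls to the robot, and variables do not carry over. Pictures are saved under pics/ and viewed, and the job is handed in when it is done.

Besides the shell and the picture viewer there is one more tool, called after "Emit:" as name(argument=value, ...), one argument or row to a line, values as JSON. play_rows: Moves the arm, as the interface text tells. Its arguments: {"type":"object","properties":{"rows":{"type":"array","items":{"type":"array"}},"newtons":{"type":"number"}},"required":["rows"]}

```bash
ls; mkdir -p pics; cat > h.py <<'E'
import numpy as np,cv2
from cell import arm,eyes
def save(n,img): cv2.imwrite('pics/'+n+'.png',cv2.cvtColor(img,cv2.COLOR_RGB2BGR))
def ray(cal,u,v,z):
    K,R,t=np.array(cal['intrinsics']),np.array(cal['R']),np.array(cal['t'])
    d=R.T@np.linalg.solve(K,[u,v,1.]);c=-R.T@t
    return c+d*(z-c[2])/d[2]
def proj(cal,X):
    p=np.array(cal['intrinsics'])@(np.array(cal['R'])@np.array(X)+np.array(cal['t']));return p[:2]/p[2]
def cloud(cal,d):
    K,R,t=np.array(cal['intrinsics']),np.array(cal['R']),np.array(cal['t'])
    v,u=np.mgrid[:d.shape[0],:d.shape[1]]
    P=np.stack([u,v,np.ones_like(u)],-1)@np.linalg.inv(K).T*d[...,None]
    return (P-t)@R
E
python3 - <<'E'
from h import *
for n in ['scene','side','wrist']:
    c=eyes.get_calibration(n);i,d=eyes.get_image(n);save(n+'0',i);np.savez('pics/'+n+'0.npz',i=i,d=d,**{k:np.array(c[k]) for k in ('intrinsics','R','t')})
    print(n,-np.array(c['R']).T@np.array(c['t']))
print(arm.observe())
E
```

```text
pics
scene [ 1.322722   -0.59806869  0.88354198]
side [0.08616666 0.75767734 0.79318943]
wrist [ 0.28624891 -0.56202243  0.383516  ]
{'clock': 0.15, 'joints': array([ 1.13036616,  0.43508461,  0.02498261,  1.57384824, -0.01159679,
        1.1340061 , -0.07510638]), 'dq': array([ 1.27589524e-03, -4.27823413e-04,  2.31386595e-04, -1.31041855e-03,
        2.42583403e-04,  6.50401672e-05,  4.25722104e-05]), 'joint_efforts': array([ 2.29331949e-03, -6.68261647e+01,  9.86336991e-01, -3.14692676e+01,
       -6.04313286e-02,  3.94625415e-02,  5.10247810e-05]), 'position': array([ 0.20698223, -0.58934718,  0.23412729]), 'ee_rot': array([-2.56271836e+00,  1.81613113e+00,  1.63824316e-03]), 'force': array([ 0.10880268,  0.06336849, -0.01695208]), 'ft_torque': array([ 0.03031292,  0.00134231, -0.0242942 ]), 'width': 1.0053755335124133}
```

View pics/scene0.png

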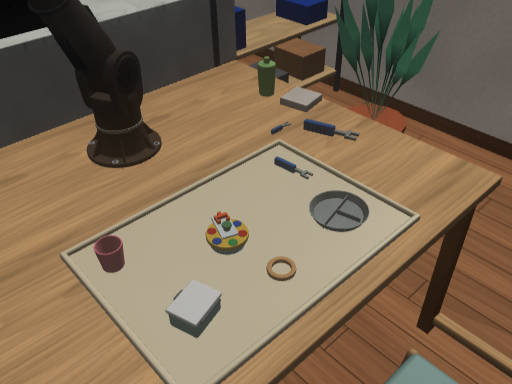

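View pics/side0.png

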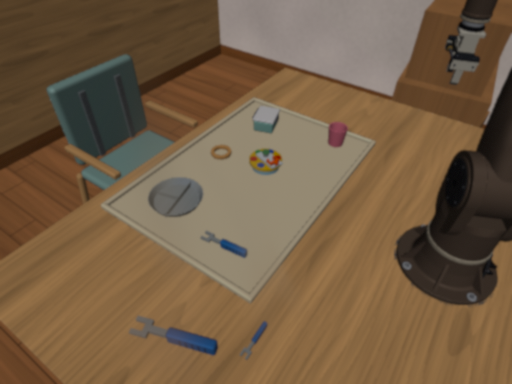

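View pics/wrist0.png

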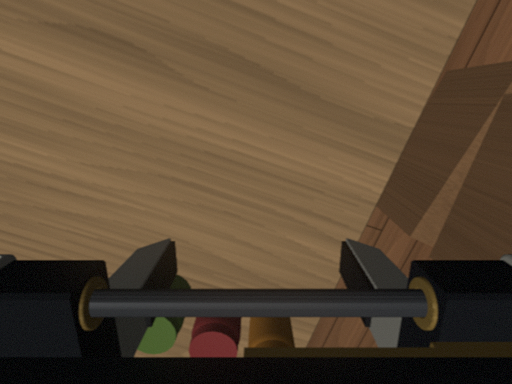

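```bash
python3 - <<'E'
from h import *
f=np.load('pics/scene0.npz');c={k:f[k] for k in('intrinsics','R','t')};i=f['i'];P=cloud(c,f['d'])
hsv=cv2.cvtColor(i,cv2.COLOR_RGB2HSV)
m=cv2.inRange(hsv,(105,110,40),(125,255,255))
n,l,s,ce=cv2.connectedComponentsWithStats(m)
for k in range(1,n):
    if s[k,4]>15:
        q=P[l==k]; mu=q.mean(0);u,sv,vt=np.linalg.svd(q[:,:2]-mu[:2],full_matrices=False);e=(q[:,:2]-mu[:2])@vt[0]
        print(ce[k].round(),s[k,4],mu.round(3),'len',np.ptp(e).round(3),'dir',vt[0].round(2))
for nm,u,v,z in [('spin cap',227,224,.071),('ledge',224,218,.053),('forktip',310,174,.02),('tray1',280,145,.01),('tray2',68,256,.01),('tray3',415,217,.01),('bigtip',355,134,.02),('cup',110,255,.04),('teether',281,268,.01),('plate',339,210,.02),('tub',195,305,.04)]:
    print(nm,ray(c,u,v,z).round(3),P[v,u].round(3))
a=cv2.resize(i[110:190,250:370],None,fx=6,fy=6,interpolation=2);b=cv2.resize(i[200:260,190:265],None,fx=8,fy=8,interpolation=2)
save('cropA',a);save('cropB',b)
E
```

```text
[302.   9.] 990 [-0.831  1.778 -0.128] len 3.354 dir [ 0.7  -0.72]
[238.  10.] 46 [-0.735  1.15   0.034] len 2.819 dir [ 0.76 -0.65]
[320. 123.] 56 [0.398 0.537 0.038] len 0.102 dir [0.94 0.35]
[285. 161.] 30 [0.474 0.291 0.035] len 0.067 dir [0.99 0.11]
[237. 223.] 28 [ 0.596 -0.011  0.044] len 0.02 dir [ 0.99 -0.16]
[217. 241.] 36 [ 0.61  -0.091  0.044] len 0.02 dir [-0.26 -0.97]
spin cap [ 0.604 -0.05   0.071] [ 0.605 -0.051  0.072]
ledge [ 0.565 -0.028  0.053] [ 0.564 -0.028  0.052]
forktip [0.559 0.313 0.02 ] [0.559 0.312 0.02 ]
tray1 [0.371 0.373 0.01 ] [0.37  0.373 0.009]
tray2 [ 0.365 -0.379  0.01 ] [ 0.376 -0.382  0.02 ]
tray3 [0.881 0.382 0.01 ] [0.887 0.369 0.022]
bigtip [0.51  0.593 0.02 ] [0.507 0.596 0.018]
cup [ 0.466 -0.31   0.04 ] [ 0.499 -0.321  0.073]
teether [ 0.763 -0.015  0.01 ] [ 0.763 -0.015  0.009]
plate [0.727 0.246 0.02 ] [0.727 0.246 0.02 ]
tub [ 0.731 -0.249  0.04 ] [ 0.747 -0.259  0.064]
```

View pics/cropA.png

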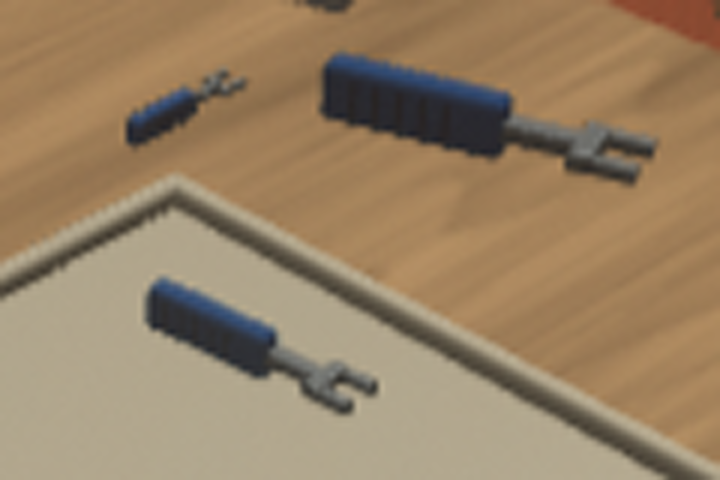

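View pics/cropB.png

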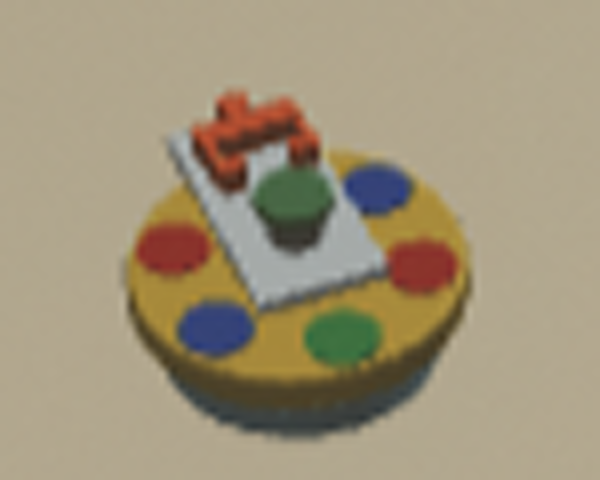

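```bash
cat >> h.py <<'E'
from scipy.spatial.transform import Rotation as Ro
def Rdown(yaw):
    # tool z down, -tool y along heading yaw
    h=np.array([np.cos(yaw),np.sin(yaw),0]);z=np.array([0,0,-1.]);y=-h;x=np.cross(y,z)
    return np.stack([x,y,z],1)
def cmd(p,Rt,cur=None):
    s=arm.observe() if cur is None else cur
    p0=np.array(s['position']);R0=Ro.from_rotvec(s['ee_rot']).as_matrix()
    d=R0.T@(np.array(p)-p0)/.5; a=Ro.from_matrix(R0.T@Rt).as_rotvec()/np.deg2rad(60)
    return d.round(4),a.round(4)
E
python3 - <<'E'
from h import *
f=np.load('pics/wrist0.npz');s=arm.observe();R0=Ro.from_rotvec(s['ee_rot']).as_matrix();p0=s['position']
R,t=f['R'],f['t'];print('cam z axis in tool',(R0.T@R.T)[:,2].round(3),'cam pos in tool',(R0.T@(-R.T@t-p0)).round(3),'cam x',(R0.T@R.T)[:,0].round(3));print(f['intrinsics'].round(1))
f=np.load('pics/scene0.npz');c={k:f[k] for k in('intrinsics','R','t')};i=f['i'];P=cloud(c,f['d'])
h=cv2.cvtColor(i,cv2.COLOR_RGB2HSV)
roi=(abs(P[...,0]-.6)<.09)&(abs(P[...,1]+.05)<.09)
g=roi&(h[...,1]<70)&(h[...,2]>120)&(abs(P[...,2]-.053)<.004)
g2=roi&(h[...,1]<50)&(P[...,2]>.045)
for m in(g,g2):
    q=P[m][:,:2];print(len(q),cv2.minAreaRect((q*1000).astype(np.float32)))
o=roi&(h[...,0]<12)&(h[...,1]>150)&(P[...,2]>.05);print('clip',P[o].mean(0),cv2.minAreaRect((P[o][:,:2]*1000).astype(np.float32)))
gr=roi&(P[...,2]>.067);print('cap',P[gr].mean(0),np.ptp(P[gr],0))
E
```

```text
cam z axis in tool [-0.     0.307  0.952] cam pos in tool [ 0.    -0.084 -0.149] cam x [ 1. -0.  0.]
[[314.1   0.  257.9]
 [  0.  314.1 200.5]
 [  0.    0.    1. ]]
196 ((584.494140625, -44.25815200805664), (44.71842956542969, 91.63691711425781), 70.51168060302734)
251 ((594.4005126953125, -49.48355484008789), (67.11454010009766, 100.86746978759766), 54.50387954711914)
clip [ 0.56187044 -0.03616115  0.06288924] ((561.5187377929688, -35.321170806884766), (34.28927230834961, 36.8292121887207), 72.76494598388672)
cap [ 0.60281447 -0.05131457  0.07109459] [0.02590126 0.02504042 0.00581528]
```

```bash
python3 - <<'E'
from h import *
print(cmd([.528,-.024,.165],Rdown(-.342)))
E
```

```text
(array([-0.8539, -0.9805,  0.1392]), array([5.000e-04, 1.100e-03, 6.491e-01]))
```

Emit:
play_rows(
  rows=[
    [[-0.854,-0.98,0.05],[0,0,0.649],1],
    [[-0.854,-0.98,0.05],[0,0,0.649],1],
    [[-0.854,-0.98,0.05],[0,0,0.649],1],
    [[-0.854,-0.98,0.05],[0,0,0.649],1],
    [[-0.854,-0.98,0.1],[0,0,0.649],1],
    [[-0.854,-0.98,0.139],[0,0,0.649],1],
    [[-0.854,-0.98,0.139],[0,0,0.649],1],
    [[-0.854,-0.98,0.139],[0,0,0.649],1],
    [[-0.854,-0.98,0.139],[0,0,0.649],1],
    [[-0.854,-0.98,0.139],[0,0,0.649],1],
  ],
)

```text
clock: 1.15
position: [0.4502, -0.1609, 0.1875]
ee_rot: [-1.811, 2.567, -0.001]
force: [1.5, -0.7, -0.7]
width: 0.999
```

```bash
python3 - <<'E'
from h import *
print(cmd([.528,-.024,.165],Rdown(-.342)));s=arm.observe();print(s['position'],s['clock'])
E
```

```text
(array([-0.3101, -0.0548,  0.045 ]), array([-0.0003, -0.0001, -0.0002]))
[ 0.45015476 -0.16088308  0.18751251] 1.15
```

Emit:
play_rows(
  rows=[
    [[-0.31,-0.055,0.045],[0,0,0],1],
    [[-0.31,-0.055,0.045],[0,0,0],1],
    [[-0.31,-0.055,0.045],[0,0,0],1],
    [[-0.31,-0.055,0.045],[0,0,0],1],
    [[-0.31,-0.055,0.045],[0,0,0],1],
    [[-0.31,-0.055,0.045],[0,0,0],1],
  ],
)

```text
clock: 1.75
position: [0.5268, -0.0271, 0.165]
ee_rot: [1.809, -2.567, 0.0]
force: [0.1, -0.4, -0.4]
width: 0.999
```

```bash
python3 - <<'E'
from h import *
s=arm.observe();print(s['position'],s['clock'],s['dq'].round(3))
c=eyes.get_calibration('wrist');i,d=eyes.get_image('wrist');save('w1',cv2.resize(i,(768,576)))
np.savez('pics/w1.npz',i=i,d=d,**{k:np.array(c[k]) for k in ('intrinsics','R','t')})
E
```

```text
[ 0.52683668 -0.02713941  0.16496611] 1.75 [ 0.021 -0.012  0.011  0.006  0.002 -0.    -0.001]
```

View pics/w1.png

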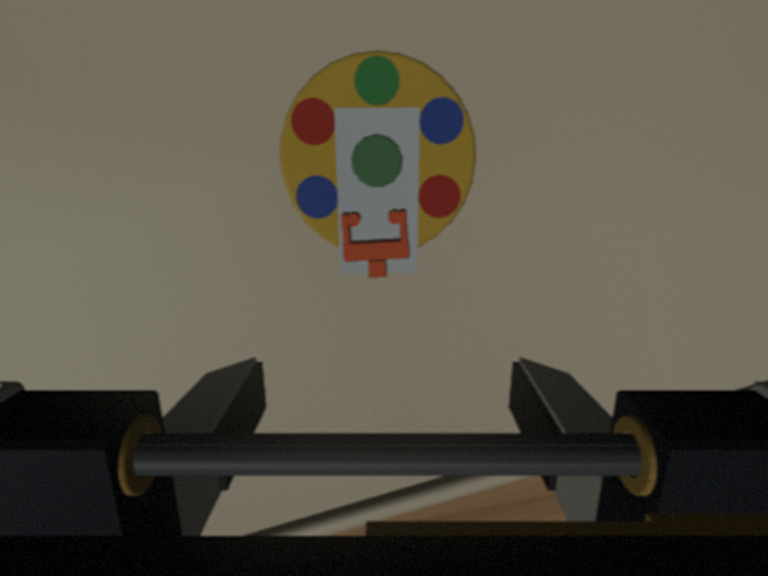

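The wrist view shows the toy almost straight on: cap at (377,160), clip crossbar at (376,248) with its tail at (377,269), and ledge free end at about (378,272), in 768×576 pixels.

```bash
cat > meas.py <<'E'
from h import *
def spin(fn):
    f=np.load(fn);c={k:f[k] for k in('intrinsics','R','t')};i=f['i'];h=cv2.cvtColor(i,cv2.COLOR_RGB2HSV)
    def big(m):
        n,l,s,ce=cv2.connectedComponentsWithStats(m.astype(np.uint8));k=1+np.argmax(s[1:,4]);return l==k
    def pts(m,z):
        cs,_=cv2.findContours(m.astype(np.uint8),cv2.RETR_EXTERNAL,cv2.CHAIN_APPROX_NONE);k=max(cs,key=len)[:,0]
        return np.array([ray(c,u,v,z)[:2] for u,v in k])*1000
    out={}
    H,S,V=[h[...,k].astype(int) for k in range(3)]
    led=(S<45)&(V>120);led[230:]=0;led=big(led)
    clip=(H<12)&(S>170)
    orange=(H>=2)&(H<12)&(S>170)&(V>140);orange[230:]=0
    out['led']=pts(led,.053);
    n,l,s,ce=cv2.connectedComponentsWithStats(orange.astype(np.uint8))
    out['comps']=[(s[k,4],ce[k].round()) for k in range(1,n) if s[k,4]>30]
    return c,i,h,led,orange,pts,out,big
if __name__=='__main__':
    import sys
    c,i,h,led,orange,pts,out,big=spin(sys.argv[1])
    print(out['comps'],led.sum())
    q=out['led'];r=cv2.minAreaRect(q.astype(np.float32));print('ledge rect',r)
    H,S,V=[h[...,k].astype(int) for k in range(3)]
    # green cap: near image centre
    g=(H>50)&(H<85)&(S>70);n,l,s,ce=cv2.connectedComponentsWithStats(g.astype(np.uint8))
    for k in range(1,n):
        if s[k,4]>200: print('green',s[k],ce[k],cv2.minEnclosingCircle(pts(l==k,.071).astype(np.float32)))
    y=(H>15)&(H<30)&(S>130)&(V>90);y[230:]=0;y=big(y)
    print('wheel', cv2.minEnclosingCircle(pts(y,.042).astype(np.float32)))
    o=big(orange);q=pts(o,.063);print('clip rect',cv2.minAreaRect(q.astype(np.float32)),q.mean(0))
    vis=i.copy();vis[led]=(0,255,255);vis[o]=(255,0,255)
    save('m_'+sys.argv[1].split('/')[-1][:-4],cv2.resize(vis[20:200,170:340],None,fx=4,fy=3.3))
E
python3 meas.py pics/w1.npz
```

```text
[] 8306
ledge rect ((602.2672119140625, 130.18075561523438), (116.53307342529297, 91.32842254638672), 70.34901428222656)
green [237  38  29  32 723] [250.91147994  53.16735823] ((636.3834838867188, -61.359397888183594), 10.25861930847168)
green [235  90  32  34 843] [250.67259786 106.83748517] ((602.2024536132812, -48.8690071105957), 12.014464378356934)
wheel ((602.162841796875, -48.74100875854492), 53.75191879272461)Traceback (most recent call last):
  File "meas.py", line 30, in <module>
    o=big(orange);q=pts(o,.063);print('clip rect',cv2.minAreaRect(q.astype(np.float32)),q.mean(0))
  File "meas.py", line 5, in big
    n,l,s,ce=cv2.connectedComponentsWithStats(m.astype(np.uint8));k=1+np.argmax(s[1:,4]);return l==k
                                                                      ~~~~~~~~~^^^^^^^^^
    return _wrapfunc(a, 'argmax', axis=axis, out=out, **kwds)
    return bound(*args, **kwds)
ValueError: attempt to get argmax of an empty sequence
```

Post axis ≈ (602.2, -48.8) mm; cap and wheel agree. The colour thresholds for the clip and ledge need tuning.

```bash
python3 - <<'E'
from h import *
f=np.load('pics/w1.npz');i=f['i'];h=cv2.cvtColor(i,cv2.COLOR_RGB2HSV)
for n,u,v in [('bar',250,167),('tail',251,179),('ledge',251,80),('ledge2',230,130),('tray',100,100),('reddot',209,81),('legend',232,180),('tip',232,146)]: print(n,h[v,u],f['d'][v,u])
E
sed -i "s/led=(S<45)&(V>120)/led=(S<30)\&(V>110)/; s/orange=.*V>140)/orange=(H>=3)\&(H<15)\&(S>150)\&(V>120)/" meas.py; python3 meas.py pics/w1.npz
```

```text
bar [  8 181 117] 0.25663558
tail [  7 185 116] 0.25972223
ledge [ 83   9 113] 0.24553381
ledge2 [ 90   9 112] 0.2571085
tray [ 22  47 119] 0.29128346
reddot [  4 201  89] 0.25493374
legend [ 83   9 113] 0.27093992
tip [  8 196 112] 0.24986516
[] 3139
ledge rect ((584.9505004882812, -42.89031982421875), (42.92055892944336, 88.23397064208984), 71.50598907470703)
green [237  38  29  32 723] [250.91147994  53.16735823] ((636.3834838867188, -61.359397888183594), 10.25861930847168)
green [235  90  32  34 843] [250.67259786 106.83748517] ((602.2024536132812, -48.8690071105957), 12.014464378356934)
wheel ((602.162841796875, -48.74100875854492), 53.75191879272461)
clip rect ((552.178466796875, -44.45379638671875), (0.0, 0.0), 0.0) [552.17843752 -44.4537963 ]
```

View pics/m_w1.png

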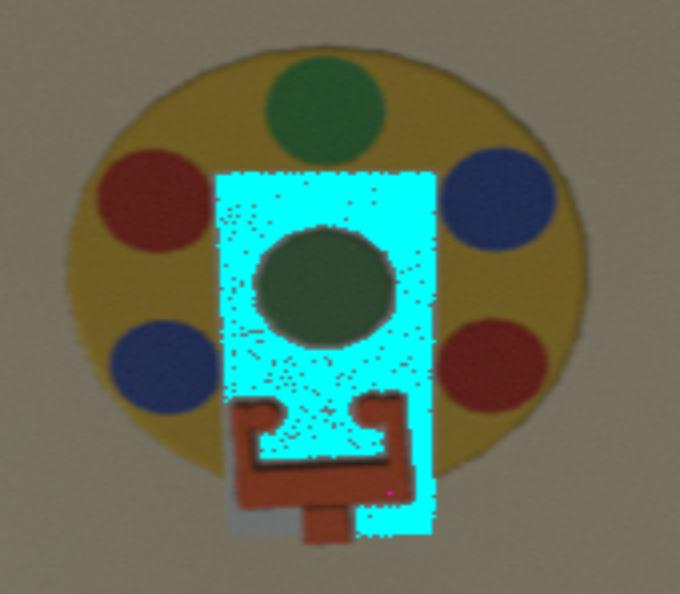

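```bash
sed -i "s/led=(S<30)&(V>110)/led=(S<30)\&(V>95)/; s/orange=(H>=3).*V>120)/orange=(H>=5)\&(H<15)\&(S>140)\&(V>80)/" meas.py
cat >> meas.py <<'E'
    # ledge long-edge lines
    q=out['led'];th=np.deg2rad(r[2]-90 if r[1][0]<r[1][1] else r[2])
    for it in range(3):
        ex=np.array([np.cos(th),np.sin(th)]);ey=np.array([-ex[1],ex[0]]);A=np.array([602.2,-48.8])
        X=(q-A)@ex;Y=(q-A)@ey
        a=[]
        for s in(1,-1):
            m=(abs(Y-s*22)<2.5)&(X>-30)&(X<23)
            k=np.polyfit(X[m],Y[m],1);a.append(k);print('edge',s,m.sum(),k.round(4))
        th+=np.arctan(np.mean([k[0] for k in a]))
    print('heading',th,'midline y off post',np.mean([k[1] for k in a]), 'ledge ends X',X.min(),X.max())
    q=pts(o,.063);X=(q-A)@ex;Y=(q-A)@ey
    print('clip in spinner: x',X.min(),X.max(),'y',Y.min(),Y.max())
    tail=X<X.min()+6;print('tail y',Y[tail].min(),Y[tail].max())
    # back face shoulders
    for s in(1,-1):
        m=(abs(Y-np.mean([Y.min(),Y.max()]))>8)&(np.sign(Y)==s)&(X<X.min()+14);print('shoulder',s,X[m].min(), Y[m][X[m]<X[m].min()+2].round(1)[:20])
    m=(abs(Y-Y.mean())>7)&(abs(Y-Y.mean())<16)&(X<X.min()+13);k=np.polyfit(Y[m],X[m],1);print('back face X=',k, X[m].std(),'skew(ccw+)',-np.arctan(k[0]))
    m=(Y>Y.max()-3)&(X<X.min()+40); print('side', np.polyfit(X[m],Y[m],1)); m=(Y<Y.min()+3); print('side', np.polyfit(X[m],Y[m],1))
E
python3 meas.py pics/w1.npz
```

```text
[(np.int32(82), array([206.,  80.])), (np.int32(45), array([295., 139.])), (np.int32(831), array([250., 163.]))] 3587
ledge rect ((584.95166015625, -42.83457946777344), (43.86056900024414, 87.93697357177734), 70.8919677734375)
green [237  38  29  32 723] [250.91147994  53.16735823] ((636.3834838867188, -61.359397888183594), 10.25861930847168)
green [235  90  32  34 843] [250.67259786 106.83748517] ((602.2024536132812, -48.8690071105957), 12.014464378356934)
wheel ((602.162841796875, -48.74100875854492), 53.75191879272461)
clip rect ((561.1779174804688, -32.98455810546875), (34.18107604980469, 34.84505081176758), 74.02444458007812) [562.89832158 -33.76194167]
edge 1 74 [5.70000e-03 2.12531e+01]
edge -1 69 [-1.03000e-02 -2.11802e+01]
edge 1 73 [6.10000e-03 2.12669e+01]
edge -1 69 [-8.00000e-03 -2.11798e+01]
edge 1 73 [7.10000e-03 2.12671e+01]
edge -1 69 [-7.10000e-03 -2.11797e+01]
heading -0.3367046147238115 midline y off post 0.04369735071873038 ledge ends X -62.178748615616286 25.6537810372046
clip in spinner: x -61.21673664114851 -26.018045462004245 y -15.689190867736636 18.751835543753614
tail y -3.4096824885967485 4.8923450671616155
shoulder 1 -51.82694571576738 [17.8 17.8 17.8 17.  16.2 15.4 14.6 13.7 12.9 12.1 11.3 10.5  9.6]
shoulder -1 -50.32605499575849 [ -6.7  -7.5  -8.3  -9.2 -10.  -10.8 -11.6 -12.4 -13.2 -14.1 -14.9 -15.7
 -15.7]
back face X= [ -0.05092502 -50.79711595] 0.6420336656502146 skew(ccw+) 0.05088106703204546
side [ 0.0267236  18.61878877]
side [  0.05980998 -12.39521766]
```

View pics/m_w1.png

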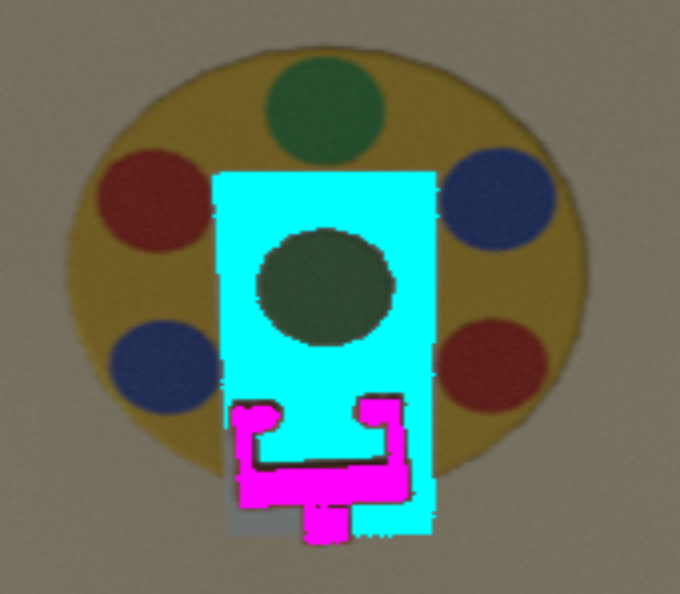

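```bash
python3 - <<'E'
from h import *
print(cmd([.445,.283,.165],Rdown(.25)))
E
```

```text
(array([-5.299e-01,  3.636e-01, -2.000e-04]), array([ 0.0006, -0.001 , -0.5673]))
```

Emit:
play_rows(
  rows=[
    [[-0.53,0.364,0],[0,0,-0.567],1],
    [[-0.53,0.364,0],[0,0,-0.567],1],
    [[-0.53,0.364,0],[0,0,-0.567],1],
    [[-0.53,0.364,0],[0,0,-0.567],1],
    [[-0.53,0.364,0],[0,0,-0.567],1],
    [[-0.53,0.364,0],[0,0,-0.567],1],
    [[-0.53,0.364,0],[0,0,-0.567],1],
    [[-0.53,0.364,0],[0,0,-0.567],1],
    [[-0.53,0.364,0],[0,0,-0.567],1],
    [[-0.53,0.364,0],[0,0,-0.567],1],
  ],
)

```text
clock: 2.8
position: [0.4459, 0.2822, 0.1652]
ee_rot: [2.479, -1.929, 0.002]
force: [0.4, -1.4, 0.2]
width: 1.001
```

```bash
python3 - <<'E'
from h import *
s=arm.observe();print(s['position'],s['clock'],s['dq'].round(3))
c=eyes.get_calibration('wrist');i,d=eyes.get_image('wrist');save('w2',cv2.resize(i,(768,576)))
np.savez('pics/w2.npz',i=i,d=d,**{k:np.array(c[k]) for k in ('intrinsics','R','t')})
h=cv2.cvtColor(i,cv2.COLOR_RGB2HSV)
m=cv2.inRange(h,(105,110,30),(125,255,255))
cs,_=cv2.findContours(m,cv2.RETR_EXTERNAL,cv2.CHAIN_APPROX_NONE);k=max(cs,key=len)[:,0]
q=np.array([ray(c,u,v,.034)[:2] for u,v in k])*1000
r=cv2.minAreaRect(q.astype(np.float32));print(k.mean(0),r)
E
```

```text
[0.4458749  0.282164   0.16516414] 2.8 [ 0.003  0.002 -0.002 -0.002 -0.001  0.    -0.003]
[250.60773481 159.79558011] ((473.3823547363281, 295.4962158203125), (74.56143188476562, 13.38122844696045), 6.375826358795166)
```

View pics/w2.png

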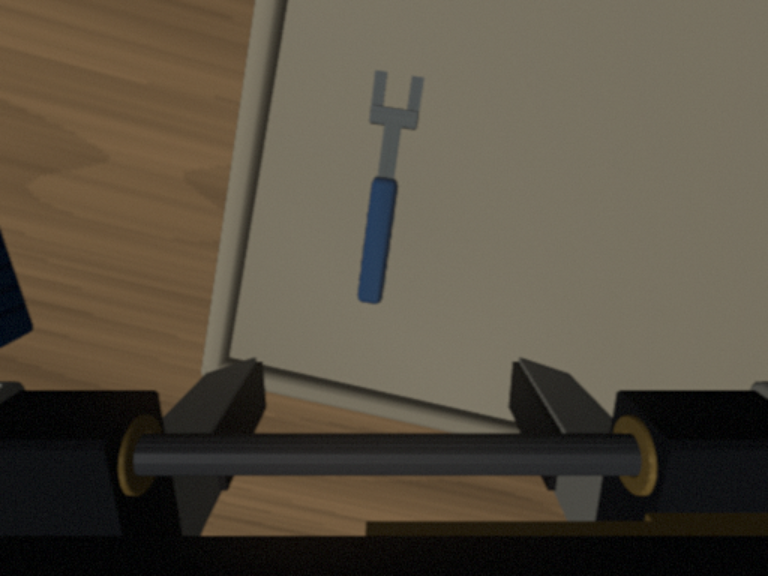

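```bash
python3 - <<'E'
from h import *
f=np.load('pics/w2.npz');c={k:f[k] for k in('intrinsics','R','t')}
for z in(.021,.024):
    a=ray(c,380/1.5,72/1.5,z);b=ray(c,418/1.5,78/1.5,z);m=(a+b)/2;d=m-np.array([.4734,.2955,z]);print(m,np.linalg.norm(d),np.arctan2(d[1],d[0]))
print(cmd([.4792,.2962,.07],Rdown(.111)));print(cmd([.4792,.2962,.0188],Rdown(.111)))
E
```

```text
[0.56742368 0.30534164 0.021     ] 0.09453735063409871 0.10429214136307292
[0.56701276 0.30531464 0.024     ] 0.09412585472952952 0.1044613272047061
(array([-0.0106, -0.0715,  0.1904]), array([-1.000e-04, -1.200e-03,  1.312e-01]))
(array([-0.0107, -0.0715,  0.2928]), array([-1.000e-04, -1.200e-03,  1.312e-01]))
```

Emit:
play_rows(
  rows=[
    [[-0.0106,-0.0715,0.05],[0,-0.001,0.133],0],
    [[-0.0106,-0.0715,0.12],[0,-0.001,0.133],0],
    [[-0.0106,-0.0715,0.19],[0,-0.001,0.133],0],
    [[-0.0106,-0.0715,0.22],[0,-0.001,0.133],0],
    [[-0.0106,-0.0715,0.25],[0,-0.001,0.133],0],
    [[-0.0106,-0.0715,0.28],[0,-0.001,0.133],0],
    [[-0.0106,-0.0715,0.2925],[0,-0.001,0.133],0],
    [[-0.0106,-0.0715,0.2925],[0,-0.001,0.133],0],
    [[-0.0106,-0.0715,0.2925],[0,-0.001,0.133],0],
  ],
)

```text
clock: 3.75
position: [0.4788, 0.2984, 0.0195]
ee_rot: [-2.341, 2.093, 0.001]
force: [0.0, 0.2, 1.0]
width: 0.498
```

```bash
python3 - <<'E'
from h import *
s=arm.observe();print(s['position'],s['clock'],s['force'],s['width'],cmd([.4792,.2962,.0188],Rdown(.109)))
i,d=eyes.get_image('wrist');save('w3',cv2.resize(i,(768,576)))
E
```

```text
[0.47876097 0.29842895 0.01948041] 3.75 [0.02382599 0.16372729 0.99601018] 0.4975973083372109 (array([ 0.0045, -0.0004,  0.0014]), array([-0.0005,  0.0011,  0.0025]))
```

View pics/w3.png

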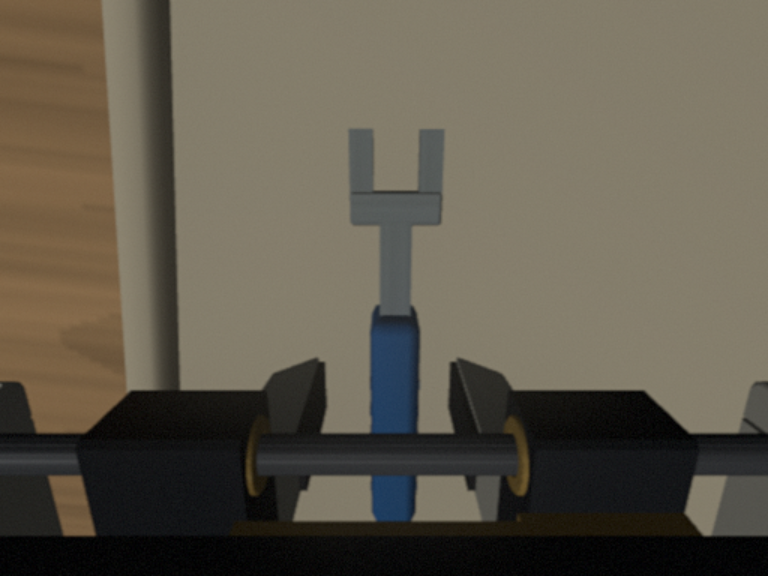

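The handle (395,415) sits between the pads and lines up with the tool. It is about 2 mm right of the middle, so I'll correct that and close.

Emit:
play_rows(
  rows=[
    [[0.0045,0,0.001],[0,0,0],0],
    [[0.0045,0,0.001],[0,0,0],0],
    [[0.0045,0,0.001],[0,0,0],-1],
    [[0.0045,0,0.001],[0,0,0],-1],
    [[0.0045,0,0.001],[0,0,0],-1],
    [[0.0045,0,0.001],[0,0,0],-1],
    [[0.0045,0,0.001],[0,0,0],-1],
    [[0.0045,0,0.001],[0,0,0],-1],
  ],
  newtons=50,
)

```text
clock: 4.6
position: [0.4784, 0.2966, 0.0184]
ee_rot: [-2.342, 2.092, 0.001]
force: [-0.2, 0.0, 0.1]
width: 0.169
```

Emit:
play_rows(
  rows=[
    [[0,0,-0.05],[0,0,0],-1],
    [[0,0,-0.15],[0,0,0],-1],
    [[0,0,-0.25],[0,0,0],-1],
    [[0,0,-0.25],[0,0,0],-1],
    [[0,0,-0.25],[0,0,0],-1],
  ],
)

```text
clock: 5.1
position: [0.4791, 0.2968, 0.1446]
ee_rot: [-2.34, 2.091, -0.0]
force: [0.0, -0.6, -1.2]
width: 0.17
```

```bash
python3 - <<'E'
from h import *
s=arm.observe();print(s['position'],s['clock'],s['force'],s['width'])
c=eyes.get_calibration('wrist');i,d=eyes.get_image('wrist');save('w4',cv2.resize(i,(768,576)))
np.savez('pics/w4.npz',i=i,d=d,**{k:np.array(c[k]) for k in ('intrinsics','R','t')})
# next pose: tip 90mm ahead of TCP; want tip at X=-90 in spinner, y=.7
A=np.array([.6022,-.0488]);th=-.3367;ex=np.array([np.cos(th),np.sin(th)]);ey=np.array([-ex[1],ex[0]])
p=A-ex*(.090+.090)+ey*.0007;print(p,cmd([*p,.14],Rdown(th)))
E
```

```text
[0.47905372 0.29677036 0.14462267] 5.1 [ 0.01864761 -0.62753002 -1.2361733 ] 0.17022838431015555
[0.43253826 0.01132805] (array([0.5557, 0.1547, 0.0061]), array([3.000e-04, 6.000e-04, 4.289e-01]))
```

View pics/w4.png

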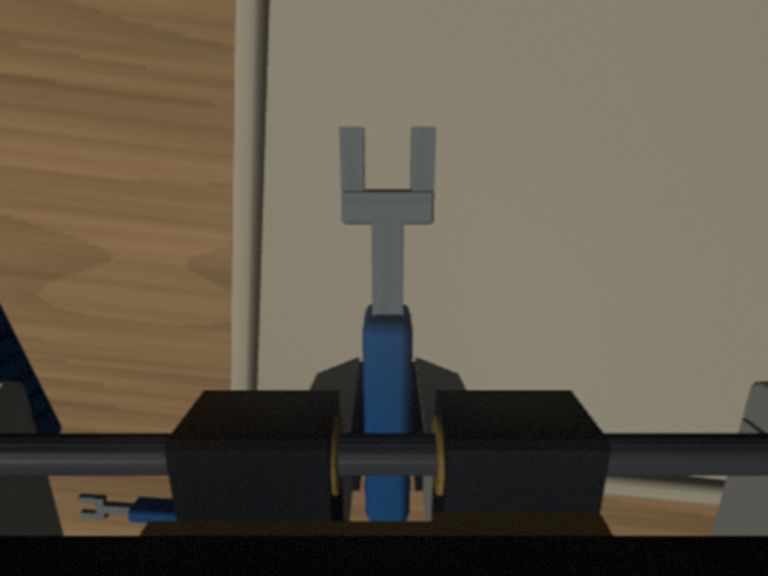

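```bash
cat > tip.py <<'E'
from h import *
def tip(fn,s=None,vis=None):
    f=np.load(fn);c={k:f[k] for k in('intrinsics','R','t')};i=f['i']
    g=cv2.cvtColor(i,cv2.COLOR_RGB2GRAY);P=cloud(c,f['d'])
    return f,c,i,g,P
f,c,i,g,P=tip('pics/w4.npz')
R0=Ro.from_rotvec(arm.observe()['ee_rot']).as_matrix();p0=arm.observe()['position']
m=np.zeros(g.shape,bool);m[75:160,220:300]=1;d=f['d'];T=(P-p0)@R0
m&=(T[...,2]<.03)&(d>0)
q=T[m];print(len(q),q[:,2].min(),np.median(q[:,2]))
end=q[q[:,1]<q[:,1].min()+.012]
print('tines x',end[:,0].min(),end[:,0].max(),'y end',q[:,1].min(),'z top',np.percentile(end[:,2],[10,50,90]))
l=end[end[:,0]<0];r=end[end[:,0]>0];print(l[:,0].max(),r[:,0].min())
bar=q[q[:,1]>-.072];print('bar z top',np.median(bar[:,2]), 'bar x',bar[:,0].min(),bar[:,0].max())
u=np.argwhere(m);print(u.min(0),u.max(0))
z=p0[2]+.0056
for uv in((340/1.5,127/1.5),(436/1.5,127/1.5)): print((R0.T@(ray(c,*uv,z)-p0)).round(4))
E
python3 tip.py
```

```text
3050 -0.00974863624786736 -0.0071977865236266154
tines x -0.014381490803266986 0.01376936921314397 y end -0.09100562454751591 z top [-0.00754159 -0.00672149 -0.00582542]
-0.007303534732733042 0.006552944743123219
bar z top -0.007688980953369642 bar x -0.014398486278427774 0.013542150210314283
[ 84 226] [159 290]
[-0.0138 -0.0907 -0.0056]
[ 0.014  -0.0907 -0.0056]
```

Emit:
play_rows(
  rows=[
    [[0.556,0.155,0.006],[0,0,0.429],-1],
    [[0.556,0.155,0.006],[0,0,0.429],-1],
    [[0.556,0.155,0.006],[0,0,0.429],-1],
    [[0.556,0.155,0.006],[0,0,0.429],-1],
    [[0.556,0.155,0.006],[0,0,0.429],-1],
    [[0.556,0.155,0.006],[0,0,0.429],-1],
    [[0.556,0.155,0.006],[0,0,0.429],-1],
    [[0.556,0.155,0.006],[0,0,0.429],-1],
    [[0.556,0.155,0.006],[0,0,0.429],-1],
  ],
)

```text
clock: 6.05
position: [0.4324, 0.0125, 0.1394]
ee_rot: [1.819, -2.561, -0.003]
force: [0.5, -0.3, -0.9]
width: 0.174
```

```bash
cat > go.py <<'E'
from h import *
A=np.array([.6022,-.0488]);th=-.3367;ex=np.array([np.cos(th),np.sin(th)]);ey=np.array([-ex[1],ex[0]])
def st():
    s=arm.observe();p=s['position'];t=p[:2]+.0907*ex-A
    F=s['force'];print('t',round(s['clock'],2),'tip X %.2f Y %.2f mm z %.4f'%(t@ex*1e3,t@ey*1e3,p[2]+.0026),'F along %.2f lat %.2f z %.2f'%(F[:2]@ex,F[:2]@ey,F[2]))
    return s
def to(X,Y,z):
    p=A+ex*(X/1e3-.0907)+ey*Y/1e3;print('cmd',cmd([*p,z-.0026],Rdown(th)))
def shot(n):
    c=eyes.get_calibration('wrist');i,d=eyes.get_image('wrist');save(n,cv2.resize(i,(768,576)))
    np.savez('pics/%s.npz'%n,i=i,d=d,**{k:np.array(c[k]) for k in ('intrinsics','R','t')})
E
python3 -c "
from go import *
st();to(-90,.7,.059)"
```

```text
t 6.05 tip X -89.84 Y 1.80 mm z 0.1420 F along 0.60 lat -0.12 z -0.94
cmd (array([0.0023, 0.    , 0.166 ]), array([0.0019, 0.0007, 0.0013]))
```

Emit:
play_rows(
  rows=[
    [[0.0023,0,0.06],[0.002,0,0.001],-1],
    [[0.0023,0,0.12],[0.002,0,0.001],-1],
    [[0.0023,0,0.166],[0.002,0,0.001],-1],
    [[0.0023,0,0.166],[0.002,0,0.001],-1],
    [[0.0023,0,0.166],[0.002,0,0.001],-1],
    [[0.0023,0,0.166],[0.002,0,0.001],-1],
  ],
)

```text
clock: 6.65
position: [0.4331, 0.0113, 0.0581]
ee_rot: [-1.816, 2.56, -0.002]
force: [-0.1, -0.7, -1.0]
width: 0.174
```

```bash
python3 -c "
from go import *
st();to(-70,.7,.059);shot('w5')
i,d=eyes.get_image('side');save('s5',cv2.resize(i[120:210,220:340],None,fx=6,fy=6,interpolation=2))"
```

```text
t 6.65 tip X -88.75 Y 0.85 mm z 0.0607 F along 0.15 lat -0.66 z -0.96
cmd (array([ 0.0003, -0.0375,  0.0034]), array([-0.0027,  0.0016,  0.    ]))
```

View pics/w5.png

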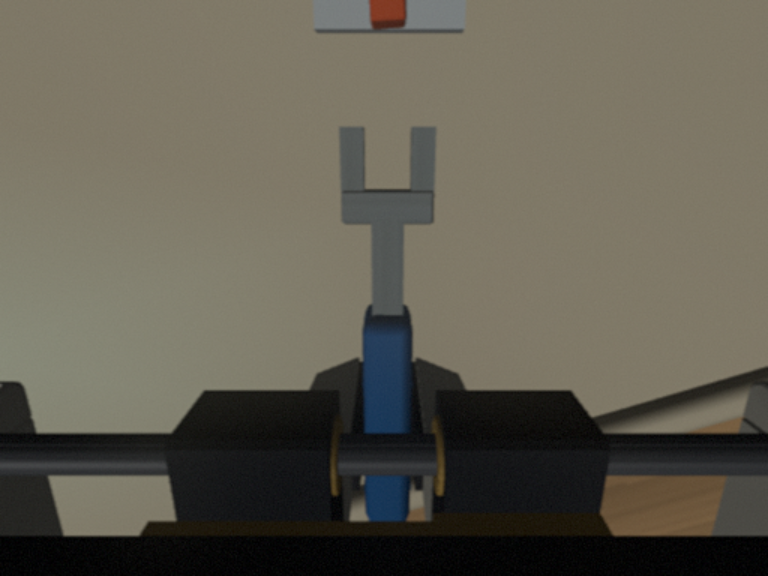

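View pics/s5.png

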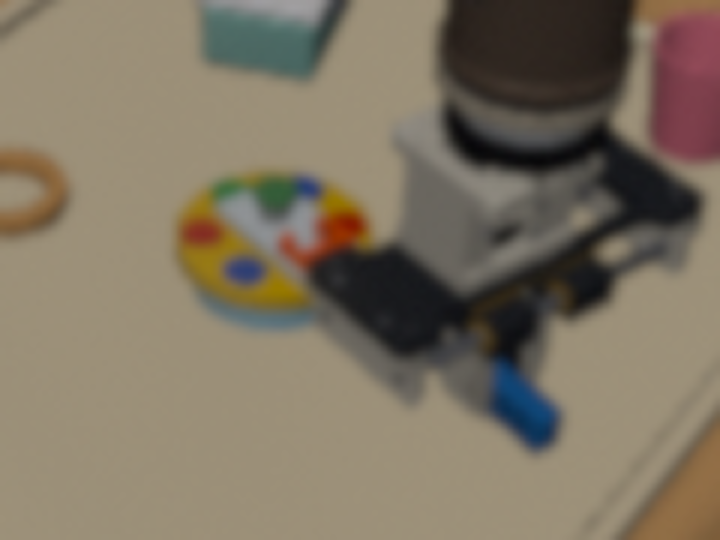

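Emit:
play_rows(
  rows=[
    [[0,-0.0375,0.002],[0,0,0],-1],
    [[0,-0.0375,0.002],[0,0,0],-1],
    [[0,-0.0375,0.002],[0,0,0],-1],
    [[0,-0.0375,0.002],[0,0,0],-1],
  ],
)

```text
clock: 7.15
position: [0.4494, 0.0045, 0.0564]
ee_rot: [-1.816, 2.562, -0.001]
force: [0.2, -1.0, -1.6]
width: 0.17
```

```bash
python3 -c "
from go import *
st();to(-56,.7,.0592);shot('w6')"
```

```text
t 7.15 tip X -71.15 Y -0.21 mm z 0.0590 F along 0.55 lat -0.85 z -1.62
cmd (array([-0.0018, -0.0303, -0.0004]), array([-0.0013,  0.0008, -0.0009]))
```

View pics/w6.png

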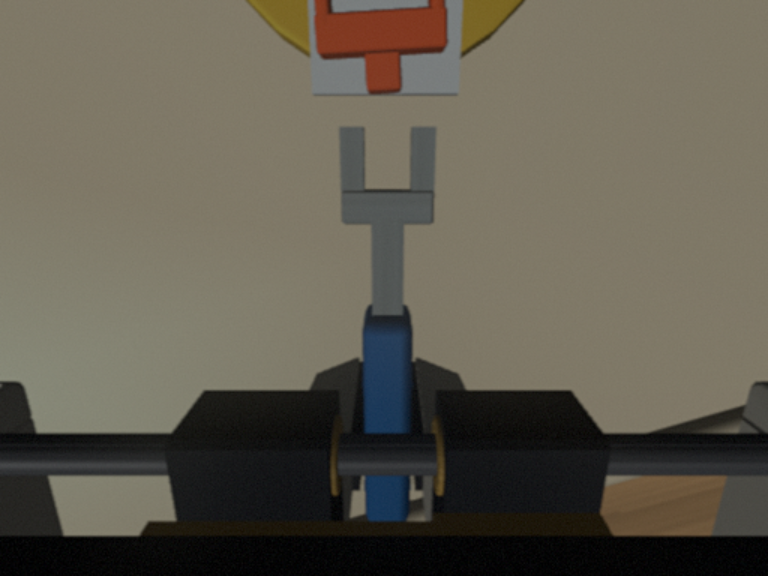

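Emit:
play_rows(
  rows=[
    [[-0.0022,-0.01,0],[0,0,0],-1],
    [[-0.0022,-0.02,0],[0,0,0],-1],
    [[-0.0022,-0.03,0],[0,0,0],-1],
    [[-0.0022,-0.03,0],[0,0,0],-1],
    [[-0.0022,-0.03,0],[0,0,0],-1],
  ],
)

```text
clock: 7.7
position: [0.4645, 0.0003, 0.0561]
ee_rot: [-1.815, 2.562, -0.001]
force: [-0.7, -0.6, -1.7]
width: 0.17
```

```bash
python3 -c "
from go import *
st();to(-51,.7,.0592);shot('w7')"
```

```text
t 7.7 tip X -55.48 Y 0.84 mm z 0.0587 F along -0.47 lat -0.77 z -1.67
cmd (array([ 0.0003, -0.009 , -0.001 ]), array([-0.0013,  0.0008, -0.0013]))
```

View pics/w7.png

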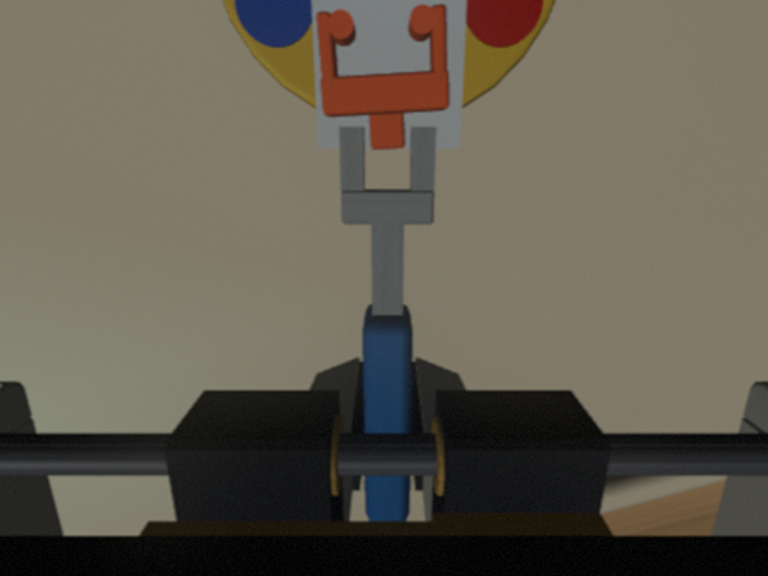

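Tail (387,130) sits centred in the slot (387). Now contact and the slow push.

Emit:
play_rows(
  rows=[
    [[0,-0.005,0],[0,0,0],-1],
    [[0,-0.01,0],[0,0,0],-1],
    [[0,-0.015,0],[0,0,0],-1],
    [[0,-0.02,0],[0,0,0],-1],
    [[0,-0.024,0],[0,0,0],-1],
    [[0,-0.024,0],[0,0,0],-1],
  ],
)

```text
clock: 8.35
position: [0.4762, -0.0037, 0.0562]
ee_rot: [-1.815, 2.562, -0.002]
force: [0.4, 0.2, -0.3]
width: 0.168
```

```bash
python3 -c "
from go import *
st();to(-32,.4,.0592);shot('w8')"
```

```text
t 8.35 tip X -43.14 Y 0.89 mm z 0.0588 F along 0.36 lat 0.31 z -0.34
cmd (array([ 0.0009, -0.0223, -0.0007]), array([-0.0018,  0.0009, -0.0012]))
```

View pics/w8.png

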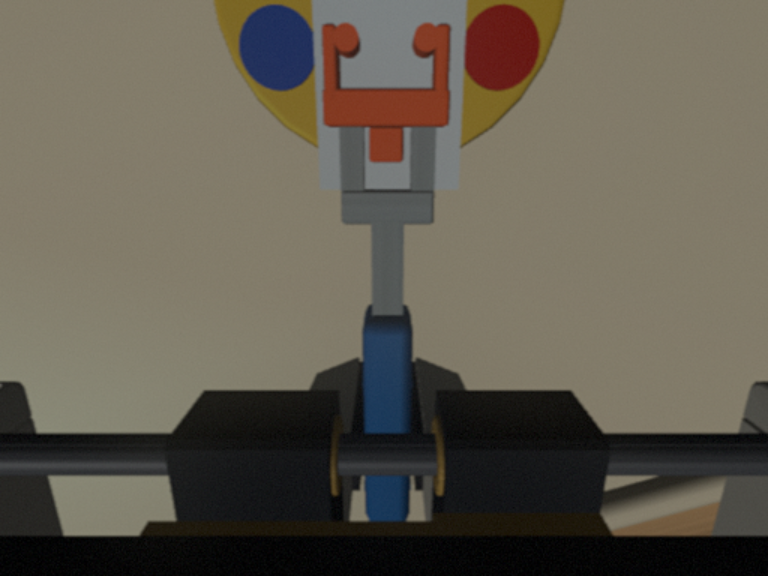

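Emit:
play_rows(
  rows=[
    [[0.0006,-0.005,0],[0,0,0],-1],
    [[0.001,-0.01,0],[0,0,0],-1],
    [[0.0014,-0.015,0],[0,0,0],-1],
    [[0.0018,-0.02,0],[0,0,0],-1],
    [[0.0018,-0.022,0],[0,0,0],-1],
    [[0.0018,-0.022,0],[0,0,0],-1],
  ],
)

```text
clock: 9.0
position: [0.4861, -0.0082, 0.0562]
ee_rot: [-1.815, 2.562, -0.001]
force: [1.3, -0.3, -0.5]
width: 0.171
```

```bash
python3 -c "
from go import *
st();to(-30,0,.0592);shot('w9')"
```

```text
t 9.0 tip X -32.32 Y -0.05 mm z 0.0588 F along 1.37 lat 0.13 z -0.53
cmd (array([-0.0001, -0.0046, -0.0008]), array([-0.0016,  0.0008, -0.0011]))
```

View pics/w9.png

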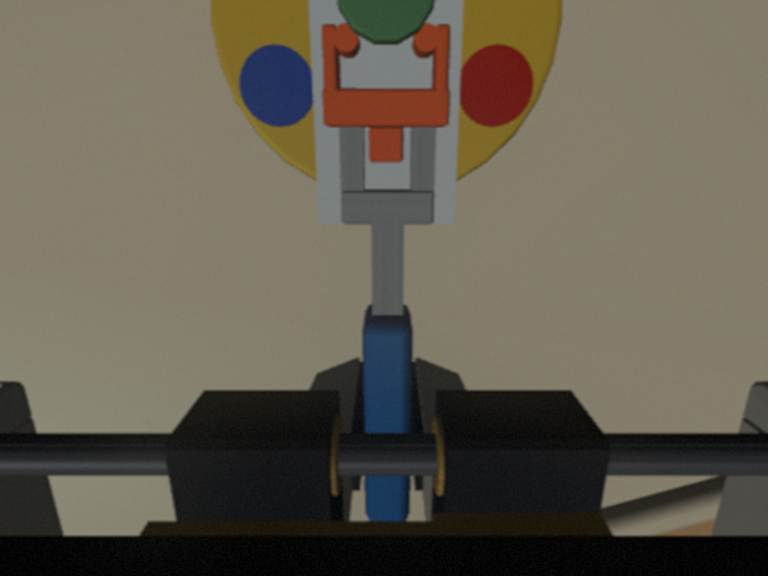

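Clip (386) and cap (386) are in line. Now careful, force-guided pushing.

Emit:
play_rows(
  rows=[
    [[0,-0.003,0],[0,0,0],-1],
    [[0,-0.006,0],[0,0,0],-1],
    [[0,-0.008,0],[0,0,0],-1],
  ],
)

```text
clock: 9.35
position: [0.4898, -0.0094, 0.0563]
ee_rot: [-1.816, 2.562, -0.001]
force: [-0.2, -0.0, -0.9]
width: 0.168
```

Emit:
play_rows(
  rows=[
    [[0,-0.002,0],[0,0,0],-1],
    [[0,-0.002,0],[0,0,0],-1],
  ],
)

```text
clock: 9.55
position: [0.4906, -0.0097, 0.0562]
ee_rot: [-1.816, 2.562, -0.001]
force: [-0.3, 0.2, -0.5]
width: 0.176
```

```bash
python3 -c "
from go import *
st()"
```

```text
t 9.55 tip X -27.56 Y 0.01 mm z 0.0588 F along -0.38 lat 0.10 z -0.49
```

Emit:
play_rows(
  rows=[
    [[0,-0.002,0],[0,0,0],-1],
    [[0,-0.003,0],[0,0,0],-1],
  ],
)

```text
clock: 9.75
position: [0.4916, -0.0101, 0.0561]
ee_rot: [-1.816, 2.562, -0.0]
force: [-2.3, 0.3, 1.3]
width: 0.169
```

Emit:
play_rows(
  rows=[
    [[0,-0.002,0],[0,0,0],-1],
    [[0,-0.003,0],[0,0,0],-1],
  ],
)

```text
clock: 9.95
position: [0.4927, -0.0106, 0.0561]
ee_rot: [-1.817, 2.563, 0.0]
force: [-6.0, 1.8, 1.1]
width: 0.171
```

```bash
python3 -c "
from go import *
st()"
```

```text
t 9.95 tip X -25.31 Y -0.11 mm z 0.0587 F along -6.26 lat -0.33 z 1.11
```

Emit:
play_rows(
  rows=[
    [[0,-0.002,0],[0,0,0],-1],
    [[0,-0.002,0],[0,0,0],-1],
  ],
)

```text
clock: 10.15
position: [0.4933, -0.0108, 0.056]
ee_rot: [-1.817, 2.563, 0.001]
force: [-5.3, 2.0, 2.5]
width: 0.168
```

Emit:
play_rows(
  rows=[
    [[0,-0.002,0],[0,0,0],-1],
    [[0,-0.002,0],[0,0,0],-1],
  ],
)

```text
clock: 10.35
position: [0.4939, -0.011, 0.0559]
ee_rot: [1.817, -2.562, -0.001]
force: [-7.4, 3.0, 2.8]
width: 0.164
```

Emit:
play_rows(
  rows=[
    [[0,-0.002,0],[0,0,0],-1],
    [[0,-0.002,0],[0,0,0],-1],
  ],
)

```text
clock: 10.55
position: [0.4945, -0.0113, 0.0559]
ee_rot: [1.817, -2.562, -0.002]
force: [-9.2, 3.6, 3.9]
width: 0.173
```

```bash
python3 -c "
from go import *
st()"
```

```text
t 10.55 tip X -23.38 Y -0.19 mm z 0.0585 F along -9.82 lat 0.33 z 3.89
```

```bash
python3 -c "
from go import *
st();shot('w10')
i,d=eyes.get_image('scene');save('sc10',cv2.resize(i[180:270,170:290],None,fx=6,fy=6,interpolation=2))"
```

```text
t 10.55 tip X -23.38 Y -0.19 mm z 0.0585 F along -9.82 lat 0.33 z 3.89
```

View pics/w10.png

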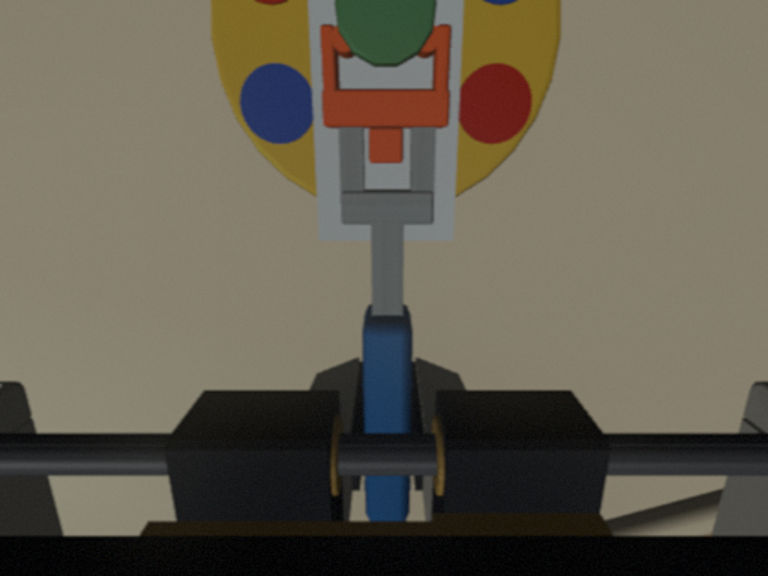

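View pics/sc10.png

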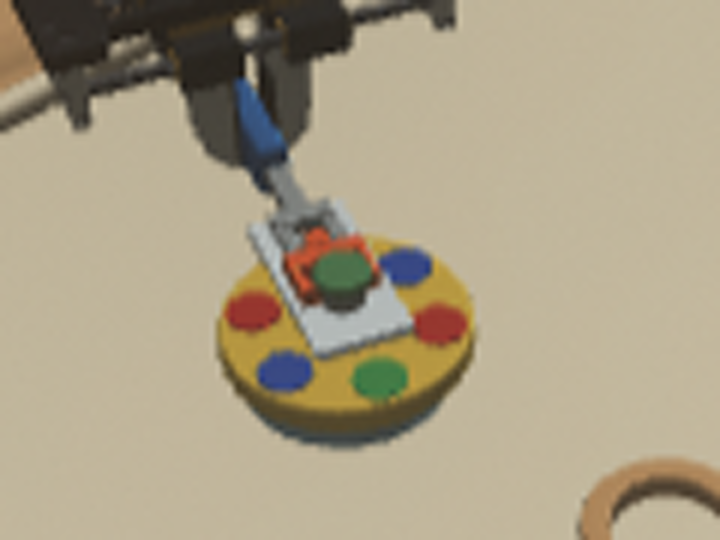

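Emit:
play_rows(
  rows=[
    [[0,-0.002,0],[0,0,0],-1],
    [[0,-0.002,0],[0,0,0],-1],
  ],
)

```text
clock: 10.85
position: [0.495, -0.0115, 0.0558]
ee_rot: [1.817, -2.561, -0.003]
force: [-9.4, 3.5, 3.9]
width: 0.171
```

Emit:
play_rows(
  rows=[
    [[0,-0.002,0],[0,0,0],-1],
    [[0,-0.002,0],[0,0,0],-1],
  ],
)

```text
clock: 11.05
position: [0.4956, -0.0117, 0.0558]
ee_rot: [1.817, -2.561, -0.003]
force: [-11.1, 4.1, 4.9]
width: 0.168
```

```bash
python3 -c "
from go import *
st()"
```

```text
t 11.05 tip X -22.11 Y -0.23 mm z 0.0584 F along -11.83 lat 0.17 z 4.93
```

Emit:
play_rows(
  rows=[
    [[0,-0.001,-0.001],[0,0,0],-1],
    [[0,-0.002,-0.001],[0,0,0],-1],
  ],
)

```text
clock: 11.25
position: [0.4962, -0.012, 0.0561]
ee_rot: [1.816, -2.56, -0.004]
force: [-11.7, 3.8, 3.5]
width: 0.17
```

Emit:
play_rows(
  rows=[
    [[0,-0.002,0],[0,0,0],-1],
    [[0,-0.002,0],[0,0,0],-1],
  ],
)

```text
clock: 11.45
position: [0.4968, -0.0123, 0.056]
ee_rot: [1.816, -2.56, -0.005]
force: [-12.4, 5.2, 3.8]
width: 0.172
```

```bash
python3 -c "
from go import *
st()"
```

```text
t 11.45 tip X -20.86 Y -0.34 mm z 0.0586 F along -13.45 lat 0.79 z 3.82
```

Emit:
play_rows(
  rows=[
    [[0,-0.002,0],[0,0,0],-1],
    [[0,-0.002,0],[0,0,0],-1],
  ],
)

```text
clock: 11.65
position: [0.4974, -0.0125, 0.056]
ee_rot: [1.816, -2.559, -0.005]
force: [-12.5, 4.6, 4.6]
width: 0.169
```

```bash
python3 -c "
from go import *
st()"
```

```text
t 11.65 tip X -20.21 Y -0.36 mm z 0.0586 F along -13.33 lat 0.16 z 4.64
```

Emit:
play_rows(
  rows=[
    [[0,-0.001,0],[0,0,0],-1],
    [[0,-0.002,0],[0,0,0],-1],
  ],
)

```text
clock: 11.85
position: [0.498, -0.0127, 0.0559]
ee_rot: [1.816, -2.559, -0.006]
force: [-13.1, 4.9, 5.4]
width: 0.171
```

```bash
python3 -c "
from go import *
st()"
```

```text
t 11.85 tip X -19.60 Y -0.41 mm z 0.0585 F along -14.00 lat 0.26 z 5.40
```

Emit:
play_rows(
  rows=[
    [[0,-0.001,-0.001],[0,0,0],-1],
    [[0,-0.0015,-0.001],[0,0,0],-1],
  ],
)

```text
clock: 12.05
position: [0.4985, -0.013, 0.0563]
ee_rot: [1.816, -2.558, -0.006]
force: [-13.6, 5.1, 3.6]
width: 0.17
```

```bash
python3 -c "
from go import *
st()"
```

```text
t 12.05 tip X -19.03 Y -0.47 mm z 0.0589 F along -14.49 lat 0.28 z 3.58
```

Emit:
play_rows(
  rows=[
    [[0,-0.001,0],[0,0,0],-1],
    [[0,-0.002,0],[0,0,0],-1],
  ],
)

```text
clock: 12.25
position: [0.4991, -0.0132, 0.0562]
ee_rot: [1.816, -2.558, -0.007]
force: [-15.1, 6.1, 5.5]
width: 0.174
```

```bash
python3 -c "
from go import *
st()"
```

```text
t 12.25 tip X -18.37 Y -0.49 mm z 0.0588 F along -16.27 lat 0.73 z 5.46
```

```bash
python3 -c "
from go import *
shot('w11');st();print(arm.observe()['ee_rot'])"
```

```text
t 12.3 tip X -18.36 Y -0.48 mm z 0.0588 F along -15.36 lat 0.07 z 5.15
[ 1.81568198 -2.55789233 -0.00685372]
```

View pics/w11.png

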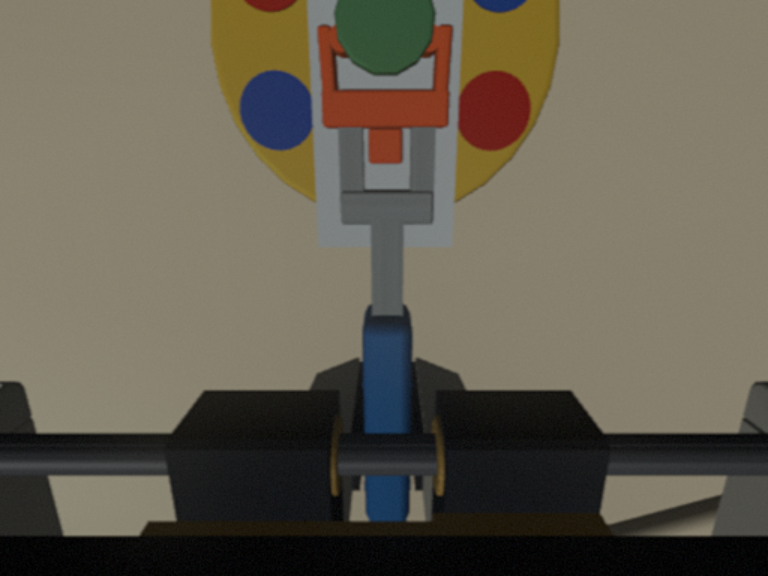

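Emit:
play_rows(
  rows=[
    [[0,-0.001,-0.0005],[0,0,0],-1],
    [[0,-0.001,-0.0005],[0,0,0],-1],
  ],
)

```text
clock: 12.5
position: [0.4995, -0.0134, 0.0564]
ee_rot: [1.816, -2.558, -0.007]
force: [-14.3, 5.8, 3.6]
width: 0.174
```

```bash
python3 -c "
from go import *
st()"
```

```text
t 12.5 tip X -17.97 Y -0.54 mm z 0.0590 F along -15.39 lat 0.77 z 3.59
```

Emit:
play_rows(
  rows=[
    [[0,-0.001,-0.0005],[0,0,0],-1],
    [[0,-0.0015,-0.0005],[0,0,0],-1],
  ],
)

```text
clock: 12.7
position: [0.5023, -0.0141, 0.057]
ee_rot: [1.817, -2.561, -0.003]
force: [-6.9, 3.0, -2.6]
width: 0.169
```

```bash
python3 -c "
from go import *
st()"
```

```text
t 12.7 tip X -15.05 Y -0.29 mm z 0.0596 F along -7.48 lat 0.54 z -2.56
```

Force dropped from 15.4 to 7.5 N with a 3 mm jump, which is the snap. Checking.

```bash
python3 -c "
from go import *
shot('w12');st()"
```

```text
t 12.75 tip X -14.97 Y -0.34 mm z 0.0595 F along -7.09 lat 1.01 z -1.60
```

View pics/w12.png

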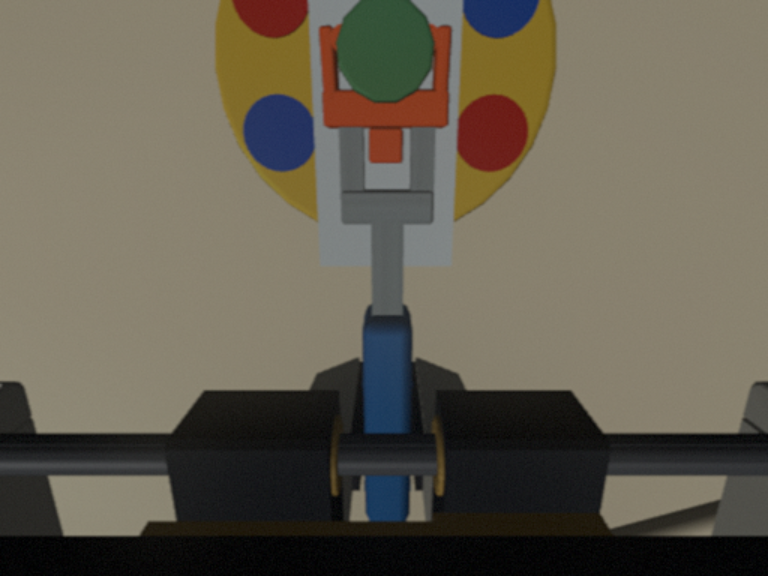

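```bash
cat > rel.py <<'E'
from go import *
import sys
def rel(n):
    f=np.load('pics/%s.npz'%n);c={k:f[k] for k in('intrinsics','R','t')};h=cv2.cvtColor(f['i'],cv2.COLOR_RGB2HSV)
    H,S,V=[h[...,k].astype(int) for k in range(3)]
    def best(m,u0,v0):
        nn,l,s,ce=cv2.connectedComponentsWithStats(m.astype(np.uint8));k=min((k for k in range(1,nn) if s[k,4]>150),key=lambda k:np.hypot(*(ce[k]-[u0,v0])));return l==k
    sp=lambda u,v,z:(lambda p:np.array([(p[:2]-A)@ex,(p[:2]-A)@ey])*1e3)(ray(c,u,v,z))
    cap=best((H>50)&(H<85)&(S>70),257,30);vs,us=np.nonzero(cap)
    q=np.array([sp(u,v,.071) for u,v in zip(us,vs)]);print('cap X range',q[:,0].min(),q[:,0].max(),'Y',q[:,1].mean(),'w',np.ptp(q[:,1]))
    o=best((H>=5)&(H<15)&(S>140)&(V>80),257,70);vs,us=np.nonzero(o)
    r=np.array([sp(u,v,.063) for u,v in zip(us,vs)])
    back=[r[(abs(r[:,1]-y)<.5)][:,0].min() for y in(-15.5,15.5)];print('bar back X at y=-15,15',back,'Y',r[:,1].min(),r[:,1].max())
    capc=q[:,0].min()-.2+13; print('cap centre by rear edge',capc,'back rel',np.mean(back)-.2-capc,'(home -19)')
for n in sys.argv[1:]: rel(n)
E
python3 rel.py w12 w11 w10 w9
```

```text
cap X range -9.564024652774165 13.638567414449286 Y 0.06155334992308785 w 24.3174951585241
bar back X at y=-15,15 [np.float64(-15.587670410524192), np.float64(-15.592818776239984)] Y -17.440180004709365 17.655381113661747
cap centre by rear edge 3.2359753472258355 back rel -19.026219940607923 (home -19)
cap X range -6.148016664385044 10.04958608195247 Y 0.07104155986910422 w 24.377748388140624
bar back X at y=-15,15 [np.float64(-18.935154553920277), np.float64(-18.959645062285702)] Y -17.607772721340332 17.794921988178228
cap centre by rear edge 6.651983335614956 back rel -25.799383143717947 (home -19)
cap X range -9.427798718074127 5.044134441131009 Y 0.07652445281838002 w 24.2939875284422
bar back X at y=-15,15 [np.float64(-23.969176152827735), np.float64(-23.965119145850693)] Y -17.383490623199073 17.49279783760585
cap centre by rear edge 3.3722012819258733 back rel -27.53934893126509 (home -19)
cap X range -13.11134175795247 -3.7403090368640592 Y 0.09980455678913164 w 23.25141879356587
bar back X at y=-15,15 [np.float64(-32.51669726040291), np.float64(-32.48594658345475)] Y -17.3553341703782 17.487942857250207
cap centre by rear edge -0.3113417579524693 back rel -32.38998016397636 (home -19)
```

Emit:
play_rows(
  rows=[
    [[0,-0.002,0.001],[0,0,0],-1],
    [[0,-0.002,0.001],[0,0,0],-1],
  ],
)

```text
clock: 12.95
position: [0.503, -0.0144, 0.0564]
ee_rot: [1.816, -2.561, -0.004]
force: [-9.4, 3.6, 1.1]
width: 0.172
```

```bash
python3 -c "
from go import *
st();shot('w13')";python3 rel.py w13
```

```text
t 12.95 tip X -14.24 Y -0.34 mm z 0.0590 F along -10.10 lat 0.24 z 1.09
cap X range -8.771977946127471 14.32374610581592 Y 0.05619219109766802 w 24.271874824908394
bar back X at y=-15,15 [np.float64(-14.77279594545321), np.float64(-14.775272295423527)] Y -17.51724960462125 17.586092421762263
cap centre by rear edge 4.0280220538725295 back rel -19.002056174310898 (home -19)
```

Bottomed: the force climbs while the crossbar stays at −19.0 mm. Backing straight off.

Emit:
play_rows(
  rows=[
    [[0,0.006,0],[0,0,0],-1],
    [[0,0.014,0],[0,0,0],-1],
    [[0,0.022,0],[0,0,0],-1],
    [[0,0.032,0],[0,0,0],-1],
    [[0,0.045,0],[0,0,0],-1],
    [[0,0.06,0],[0,0,0],-1],
    [[0,0.06,0],[0,0,0],-1],
  ],
)

```text
clock: 13.7
position: [0.4762, -0.0048, 0.0572]
ee_rot: [-1.817, 2.562, -0.001]
force: [0.3, -0.3, -1.1]
width: 0.171
```

```bash
python3 -c "
from go import *
st();shot('w14')";python3 rel.py w14
```

```text
t 13.7 tip X -42.79 Y -0.07 mm z 0.0598 F along 0.33 lat -0.15 z -1.14Traceback (most recent call last):
  File "rel.py", line 15, in <module>
    for n in sys.argv[1:]: rel(n)
                           ~~~^^^
  File "rel.py", line 9, in rel
    cap=best((H>50)&(H<85)&(S>70),257,30);vs,us=np.nonzero(cap)
  File "rel.py", line 7, in best
    nn,l,s,ce=cv2.connectedComponentsWithStats(m.astype(np.uint8));k=min((k for k in range(1,nn) if s[k,4]>150),key=lambda k:np.hypot(*(ce[k]-[u0,v0])));return l==k
                                                                     ~~~^^^^^^^^^^^^^^^^^^^^^^^^^^^^^^^^^^^^^^^^^^^^^^^^^^^^^^^^^^^^^^^^^^^^^^^^^^^^^^^^
ValueError: min() iterable argument is empty
```

View pics/w14.png

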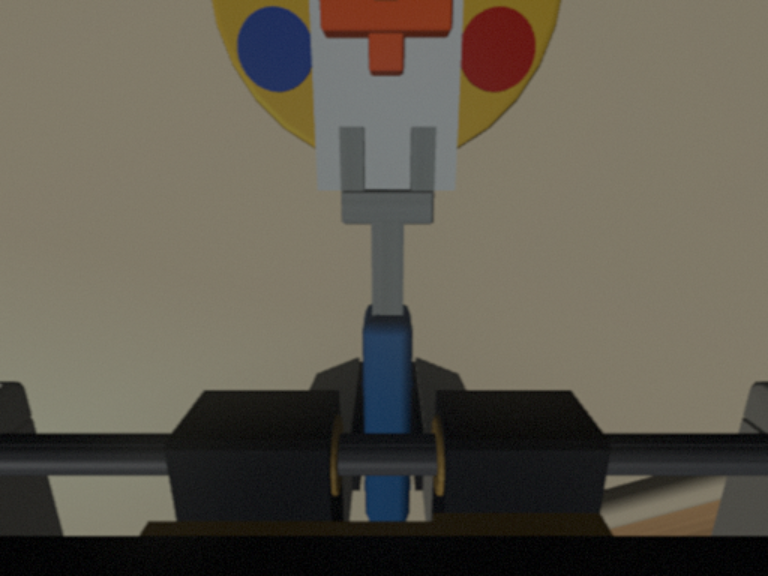

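Emit:
play_rows(
  rows=[
    [[0,0.06,-0.01],[0,0,0],-1],
    [[0,0.08,-0.06],[0,0,0],-1],
    [[0,0.08,-0.1],[0,0,0],-1],
    [[0,0.08,-0.1],[0,0,0],-1],
  ],
)

```text
clock: 14.15
position: [0.4413, 0.0084, 0.1094]
ee_rot: [-1.813, 2.558, -0.005]
force: [1.0, -0.6, -1.1]
width: 0.172
```

```bash
python3 -c "
from go import *
st();print(cmd([.475,.17,.06],Rdown(.05)),cmd([.475,.17,.0195],Rdown(.05)))"
```

```text
t 14.15 tip X -80.08 Y 0.82 mm z 0.1120 F along 1.15 lat -0.25 z -1.13
(array([-0.327 ,  0.044 ,  0.0994]), array([-0.0061,  0.0015, -0.3701])) (array([-0.3268,  0.0445,  0.1804]), array([-0.0061,  0.0015, -0.3701]))
```

Emit:
play_rows(
  rows=[
    [[-0.327,0.044,0],[-0.004,0,-0.37],-1],
    [[-0.327,0.044,0],[-0.004,0,-0.37],-1],
    [[-0.327,0.044,0],[-0.004,0,-0.37],-1],
    [[-0.327,0.044,0.05],[-0.004,0,-0.37],-1],
    [[-0.327,0.044,0.1],[-0.004,0,-0.37],-1],
    [[-0.327,0.044,0.14],[-0.004,0,-0.37],-1],
    [[-0.327,0.044,0.14],[-0.004,0,-0.37],-1],
    [[-0.327,0.044,0.14],[-0.004,0,-0.37],-1],
    [[-0.327,0.044,0.14],[-0.004,0,-0.37],-1],
  ],
)

```text
clock: 15.05
position: [0.4738, 0.1698, 0.038]
ee_rot: [-2.275, 2.166, 0.003]
force: [0.8, -0.2, -1.0]
width: 0.173
```

```bash
python3 -c "
from go import *
st();print(arm.observe()['position'],cmd([.475,.17,.0188],Rdown(.05)))"
```

```text
t 15.05 tip X -102.68 Y 163.97 mm z 0.0406 F along 0.80 lat 0.02 z -1.01
[0.47384819 0.16984638 0.03803017] (array([-0.0001, -0.0024,  0.0385]), array([ 0.0009,  0.0015, -0.0007]))
```

Emit:
play_rows(
  rows=[
    [[0,0,0.01],[0.001,0.001,0],-1],
    [[0,0,0.02],[0.001,0.001,0],-1],
    [[0,0,0.03],[0.001,0.001,0],-1],
    [[0,0,0.036],[0.001,0.001,0],-1],
    [[0,0,0.038],[0.001,0.001,0],-1],
    [[0,0,0.038],[0.001,0.001,0],-1],
  ],
)

```text
clock: 15.65
position: [0.4729, 0.1696, 0.0184]
ee_rot: [2.275, -2.164, -0.001]
force: [-1.4, -0.6, 3.6]
width: 0.167
```

```bash
python3 -c "
from go import *
st();print(arm.observe()['position'],cmd([.475,.17,.0184],Rdown(.05)))"
```

```text
t 15.65 tip X -103.53 Y 163.39 mm z 0.0210 F along -1.11 lat -1.03 z 3.58
[0.47285657 0.16958383 0.0183571 ] (array([-0.0006, -0.0043, -0.0001]), array([ 0.0015, -0.0004, -0.0002]))
```

Fork is down (Fz +3.6 N). Opening to half, then straight up.

Emit:
play_rows(
  rows=[
    [[0,0,0],[0,0,0],-0.4],
    [[0,0,0],[0,0,0],-0.2],
    [[0,0,0],[0,0,0],0],
    [[0,0,0],[0,0,0],0],
    [[0,0,0],[0,0,0],0],
  ],
)

```text
clock: 16.15
position: [0.4731, 0.1697, 0.0182]
ee_rot: [2.275, -2.165, -0.001]
force: [-0.8, -0.0, 0.2]
width: 0.495
```

Emit:
play_rows(
  rows=[
    [[0,0,-0.03],[0,0,0],0],
    [[0,0,-0.1],[0,0,0],0],
    [[0,0.02,-0.2],[0,0,0],0],
    [[0,0.08,-0.3],[0,0,0],0],
    [[0,0.1,-0.35],[0,0,0],0],
    [[0,0.1,-0.35],[0,0,0],0],
    [[0,0.1,-0.35],[0,0,0],0],
  ],
)

```text
clock: 16.85
position: [0.4237, 0.1673, 0.194]
ee_rot: [-2.275, 2.165, -0.001]
force: [-1.0, -0.1, -0.2]
width: 0.5
```

```bash
python3 -c "
from go import *
st();shot('w15')
i,d=eyes.get_image('scene');save('sc15',i);save('sc15c',cv2.resize(i[190:260,185:270],None,fx=8,fy=8,interpolation=2))
print(cmd([.50,-.012,.19],Rdown(th)))"
```

```text
t 16.85 tip X -149.14 Y 145.00 mm z 0.1966 F along -0.91 lat -0.41 z -0.23
(array([ 0.3648, -0.1357,  0.0047]), array([ 0.0021, -0.001 ,  0.3687]))
```

View pics/w15.png

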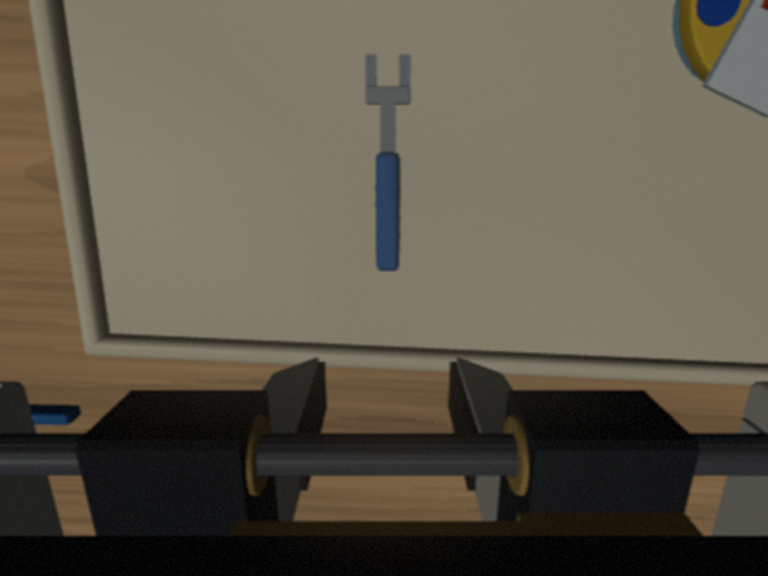

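View pics/sc15.png

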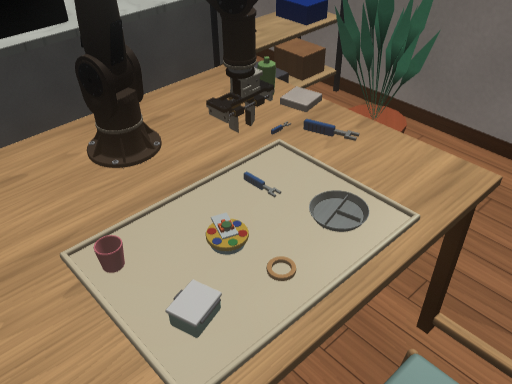

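View pics/sc15c.png

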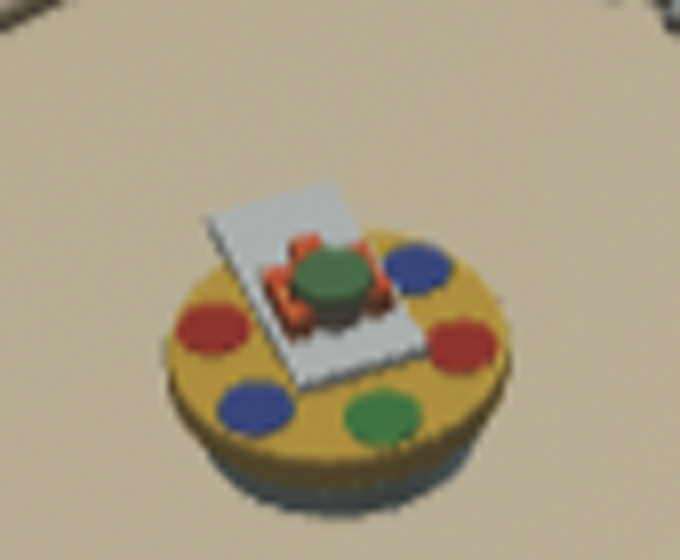

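The fork lies flat on the tray and the clip is round the post. I'll take one last look from above to check that it stayed home.

Emit:
play_rows(
  rows=[
    [[0.365,-0.136,0],[0,0,0.369],0],
    [[0.365,-0.136,0],[0,0,0.369],0],
    [[0.365,-0.136,0],[0,0,0.369],0],
    [[0.365,-0.136,0],[0,0,0.369],0],
    [[0.365,-0.136,0],[0,0,0.369],0],
    [[0.365,-0.136,0],[0,0,0.369],0],
    [[0.365,-0.136,0],[0,0,0.369],0],
  ],
)

```text
clock: 17.65
position: [0.4997, -0.0105, 0.1921]
ee_rot: [1.818, -2.559, -0.004]
force: [0.2, 0.9, 0.7]
width: 0.501
```

```bash
sed -i 's/257,30)/250,130)/;s/257,70)/250,150)/' rel.py; python3 -c "
from go import *
st();shot('w16')"; python3 rel.py w16
```

```text
t 17.65 tip X -18.70 Y 2.24 mm z 0.1947 F along -0.12 lat 0.96 z 0.65
cap X range -11.982002711753212 11.446879020513194 Y 0.05138659144500282 w 23.055759826524664
bar back X at y=-15,15 [np.float64(-17.824745786730084), np.float64(-17.876046093576267)] Y -17.16657252459417 17.468391331667508
cap centre by rear edge 0.8179972882467883 back rel -18.868393228399967 (home -19)
```

View pics/w16.png

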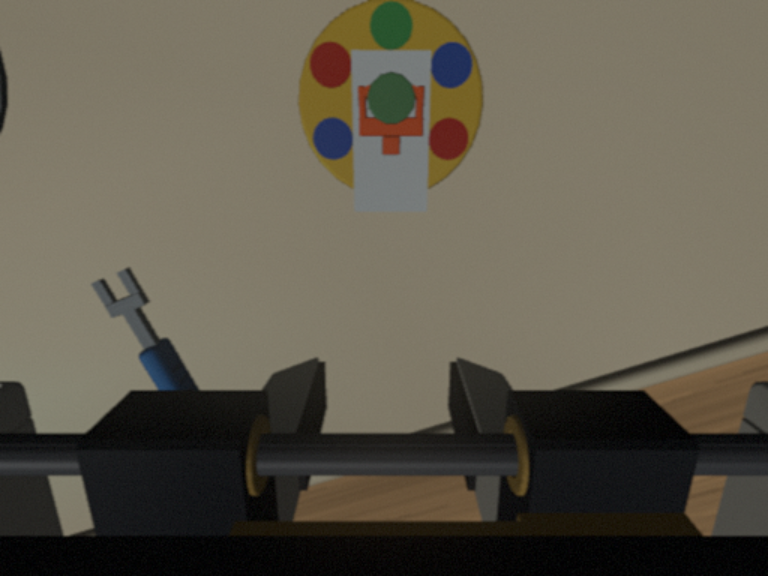

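The clip is home: its back face is 18.9 mm behind the cap centre (home is 19), square and centred. The fork lies on the tray at (150,330), clear of the toy, and the arm is free of everything.

```bash
python3 -c "
from cell import arm
print(arm.sign_off())"
```

```text
the job is handed in; nothing more can be done
None
```

I pushed the clip home with the fork and laid the fork flat on the cream tray, about 0.2 m from the toy. The job was handed in at about 17.7 s.

- **Fork:** I used the one on the tray. Its handle measured about 76 × 14.7 mm, near the 78 × 16 mm given, and its tip was about 90 mm ahead of the grip.
- **Push:** Force along the push peaked at about 16.3 N, about 17.2 N counting the upward part. It fell to about 7.5 N at the snap.
- **Home:** A small check push raised the force to 10.1 N while the clip stayed put relative to the post. I then backed straight off.
- **Last checks:** The clip's back face was 18.9 mm behind the cap centre, where home is 19, and it was square and centred. In the scene picture the cup, plate, ring and tub looked unmoved; I did not measure them.
- **Not as expected:** The fork felt up to 5.5 N of upward force during the push, so I raised it slightly several times. Forces were read only at the end of each short move, so a brief peak in between could have been missed.

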